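# Slide the pillar lamp onto its display spot

### The arm

A 6-joint arm with a two-finger parallel gripper is mounted at the origin on the work surface. World frame = base frame: x ahead of the robot, y to its left, z up, the work surface at z = 0. Lengths are in mm, angles in rad, forces in N, time in s.
With the tool pointing down it reaches from about 275 to 750 mm from the base axis. Payload 10.2 kg.
Tool frame: the origin (TCP) lies at the very end of the fingers, on their centre line; the grasp point (between the pads) lies 19 mm behind it; x points along the fingers, y is the direction in which the jaws open and shut, and the axes are right-handed (so a half turn about x gives the same grasp; the last joint's range is limited). The gripper opens to 85 mm and grips with 20 to 120 N. Pads are 22 mm wide; open, the fingers measure 114 mm over their backs; the gripper's body (76 mm by 85 mm) begins 54 mm behind the grasp point. The pads swing forward as they close: fully open they stand 13 mm farther back than shut.
Start: joints at [-1.556, 0.313, 1.498, -0, 1.331, -0.223], TCP at [123.658, -510.235, 194.294] pointing down, gripper open.
Joint ranges: [-2.94, 2.94], [-0.97, 2.17], [0.19, 2.56], [-1.23, 4.37], [0.02, 3.11], [-2.88, 2.88]. Speed limits (rad/s): [2.39, 2.39, 3.01, 3.14, 3.14, 3.14].

### API

Orientations are given as a unit quaternion [w, x, y, z].
In Python, from rig import ctrl, viewer, finish_job gives the robot as it stands.
- The arm moves only by the tool carry_out, never from a script. Its argument "targets" is a list of rows, each an object of numbers: "x", "y", "z": the shift along the world's x, y, z in m; "ax", "ay", "az": the turn, a rotation vector about the world's x, y, z in rad; "hand": the opening, from -1 (shut) to 1 (fully open). A call has 1 to 5 rows; each row is the pose to reach, as a shift and turn from the pose commanded when the call began; what a row does not reach only later rows make up. A row lasts 1/8 s, in which the tool goes at most 62.5 mm and 10.7 degrees, less where a joint would pass 70% of its speed; a pose out of reach is approached as far as the arm can. A call with a gripper value outside its range is refused whole. The fingers move at their own pace and stop on an object; "grip_force" is the grip in N (left out, the last holds). Time passes only in rows, so rows that repeat a pose let the fingers close. It gives the time, the measured TCP pose, the force and the opening at its end, in the units of the state.
- ctrl.sense(): the state, without advancing time (a new reading comes with each control period).
- viewer.capture(name): name is "scene" or "top" or "wrist"; returns the picture (420x560x3 uint8, blue, green, red); there is no depth.
- viewer.camera_info(name): a dict with "fx", "fy", "cx", "cy" (pixels), "R" (3x3) and "t" (3): a world point X has camera coordinates R X + t. Camera axes: x right, y down, z forward; pixel columns grow to the right and rows downward; lengths in mm; the calibration is good to about 2 mm. A picture is of the moment at which its call begins: read the wrist's pose just before it. camera_info takes no time and is no camera call; for the wrist camera it gives the pose at the moment of the call.
- finish_job(): hands the job in, once; it reports no verdict.
The state is a dict: "time_s": time; "joints": joint angles; "dq": joint speeds; "tau": joint torques, N m; "eef_pos": TCP position; "ee_rot": TCP orientation; "force": force on the tool from outside, world axes, zero at the start; "wrist_torque": the same for the moment, N m; "grip_width": opening from 0.0 (shut) to 1.0 (fully open).
Only numpy, scipy, OpenCV 4.12 (cv2) and the standard library are available. Lean on these libraries where they do the work, as an engineer would, in place of code of your own. Each camera call takes 0.05 s, during which the arm holds its last target. There are 200 camera calls.

### The job

Push the tall brass lamp across the shop counter until its round foot stands wholly on the red round sticker. Push it gently and low, touching only its foot and never its stem or shade, so that it slides upright without rocking; do not grip or lift it, and leave the other goods where they stand.

Things in the scene. Friction and masses are not known exactly. Their poses are not given: they have to be found in the camera images.
- lamp: the lamp to push, loose, round about its upright axis, 308 mm tall in all and about 0.6 kg (the mass varies by some 25 percent). Its foot is a brass drum, diameter 80 mm, 36 mm high, with edges rounded by 3 mm. The origin is the centre of the foot's underside; z points up along the stem. It slides with dry friction on the counter (z = 0) and stops when no longer pushed
- lamp_top: stem and shade of the same lamp, fixed to the foot and not to be touched: a brass stem of diameter 26 mm from the foot's top up to 222 mm above the counter, then a white tapered shade, diameter 64 mm at its lower rim (222 mm above the counter) and 52 mm at its top (300 mm), with a small brass ball on it. The origin is on the axis at the top of the foot, 36 mm above the counter
- spot: red round sticker on the counter, diameter 130 mm, flat (no step to slide over), fixed. The origin is its centre on the counter
- bulb_box: bystander: upright white and blue bulb carton 62 x 62 x 115 mm, loose, origin at the centre of its underside
- globe_lamp: bystander: small lamp with a white ball shade of diameter 84 mm on a dark foot of diameter 72 mm, 130 mm tall, loose, origin at the centre of its underside
- spare_bulb: bystander: white bulb standing in a black holder of diameter 56 mm, 115 mm tall, loose, origin at the centre of its underside
- mini_shade: bystander: blue conical shade, diameter 100 mm at its foot, 87 mm tall, loose, origin at the centre of its underside

How it is judged (in metres and radians):
At the end, for the whole second after the job is handed in: The lamp stands upright and at rest on the counter with its foot wholly on the red sticker (axis within 27 mm of the sticker's centre), and the four other goods stand upright within 15 mm of where they were (horizontal distance between lamp and spot below 0.027 m and angle between lamp's own z axis and vertical below 0.05 rad and height (world z) of lamp below 0.004 m and linear speed of lamp below 0.01 m/s and distance of each of bulb_box, globe_lamp, spare_bulb, mini_shade from where it was at the start of the episode below 0.015 m and angle between each of bulb_box, globe_lamp, spare_bulb, mini_shade's own z axis and vertical below 0.1 rad); the robot touches nothing.
It fails at once if the lamp is tipped or rocked by more than about 9 degrees (angle between lamp's own z axis and vertical above 0.15 rad).
It fails at once if the lamp is lifted off the counter (its foot's centre rises more than 8 mm) (height (world z) of lamp above 0.008 m).
It fails at once if the robot touches the lamp's stem or shade (contact force between any of the fingers, the arm and lamp_top above 0.3 N).
It fails at once if the lamp's foot is squeezed or struck hard (more than 25 N) (contact force between the fingers and lamp above 25 N).
It fails at once if another item is displaced by more than 15 mm or tipped over (distance of any of bulb_box, globe_lamp, spare_bulb, mini_shade from where it was at the start of the episode above 0.015 m or angle between any of bulb_box, globe_lamp, spare_bulb, mini_shade's own z axis and vertical above 0.35 rad).
It also fails if it takes over 59 s, if anything falls off the work surface, if the arm or the gripper's body presses on something with over 40 N, if the wrist force passes 120 N, or if a joint passes its speed limit or range.

## Working session

There is one attempt and no reset: what is moved stays moved. The work goes in short steps, Python scripts to look and compute and a tool call to move; the robot and the scene stay as the last step left them, time stands still between calls to the robot, and variables do not carry over. Pictures are saved under pics/ and viewed, about 8 in all and at most 12, crops included, and the job is handed in when it is done.

Besides the shell and the picture viewer there is one more tool, called after ">>>" in YAML: its name, and indented under it one key for each argument. carry_out: Moves the arm, as the interface text tells. Its arguments: {"type":"object","properties":{"targets":{"type":"array"},"grip_force":{"type":"number"}},"required":["targets"]}

```bash
mkdir -p pics; ls; python3 - <<'E'
from rig import ctrl, viewer
import cv2,json
for n in ("top","scene"):
    cv2.imwrite(f"pics/{n}0.png",viewer.capture(n)); print(n,viewer.camera_info(n))
s=ctrl.sense();print(s)
E
```

```text
pics
top {'fx': 423.5431803197185, 'fy': 423.5431803197185, 'cx': 286.4737564284173, 'cy': 206.6806049281195, 'R': array([[-0.01754324, -0.9998438 ,  0.00214776],
       [-0.9922954 ,  0.01714722, -0.12270209],
       [ 0.1226461 , -0.0042838 , -0.99244122]]), 't': array([  6.24492562, 574.46649931, 925.22347006])}
scene {'fx': 518.2122585707804, 'fy': 518.2122585707804, 'cx': 281.42263494212153, 'cy': 203.78794355364548, 'R': array([[ 0.05498044,  0.99838176, -0.01452607],
       [ 0.83707866, -0.0540185 , -0.54440914],
       [-0.54431284,  0.01777239, -0.83869403]]), 't': array([ -46.26024569, -434.34903915, 1522.74524562])}
{'time_s': 0.1, 'joints': array([-1.55639947e+00,  3.13417196e-01,  1.49834348e+00, -1.56423891e-05,
        1.33099137e+00, -2.23409507e-01]), 'dq': array([ 0.00220155, -0.00201037, -0.00307537,  0.00069078, -0.0016865 ,
        0.00287162]), 'tau': array([ 2.72220161e-03, -4.12896931e+01, -2.60138744e+01, -1.54573809e-04,
        3.01057946e-03, -8.39119622e-06]), 'eef_pos': array([ 123.64994333, -509.96023608,  193.78711622]), 'ee_rot': array([ 0.08347234,  0.70215128,  0.0842888 , -0.70207645]), 'force': array([-0.44340092, -0.04086852, -0.12280107]), 'wrist_torque': array([0.02561324, 0.04747142, 0.0247185 ]), 'grip_width': 1.0012865858896458}
```

View pics/top0.png

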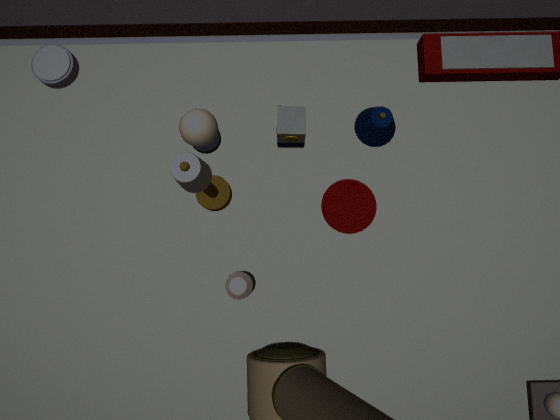

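View pics/scene0.png

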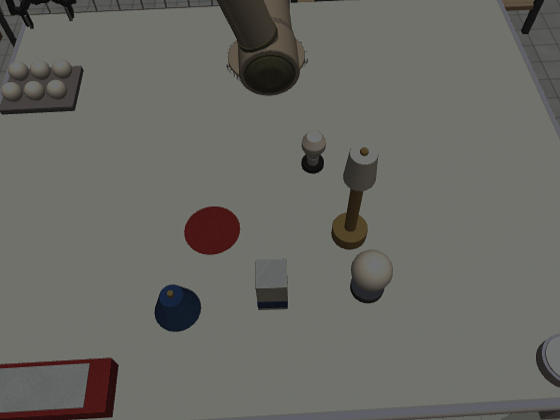

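```bash
cat > h.py <<'E'
import numpy as np, cv2
from scipy.optimize import minimize
from rig import ctrl, viewer
def proj(c,P):
    q=np.atleast_2d(P)@c['R'].T+c['t']; return np.c_[c['fx']*q[:,0]/q[:,2]+c['cx'],c['fy']*q[:,1]/q[:,2]+c['cy']]
def back(c,uv,z):
    d=c['R'].T@np.array([(uv[0]-c['cx'])/c['fx'],(uv[1]-c['cy'])/c['fy'],1]); o=-c['R'].T@c['t']
    return (o+d*(z-o[2])/d[2])[:2]
def ring(x,y,z,r):
    a=np.linspace(0,2*np.pi,60); return np.c_[x+r*np.cos(a),y+r*np.sin(a),0*a+z]
LAMP=[[(0,40),(36,40)],[(36,13),(222,13)],[(222,32),(300,26)],[(296,5),(308,5)]]
SPOT=[[(0,65)]]
def sil(c,x,y,parts,s=4):
    m=np.zeros((420*s,560*s),np.uint8)
    for p in parts:
        h=cv2.convexHull(np.float32(proj(c,np.vstack([ring(x,y,z,r) for z,r in p]))))
        cv2.fillConvexPoly(m,np.int32(np.round(h*s)),255)
    return cv2.resize(m,(560,420),interpolation=cv2.INTER_AREA)/255.
def mask(img,kind):
    h=cv2.cvtColor(img,cv2.COLOR_BGR2HSV); H,S,V=cv2.split(h)
    if kind=='spot': return ((H<5)|(H>174))&(S>150)
    return (H>9)&(H<26)&(S>110)     # brass
def fit(c,img,kind,x0,win=55):
    m=mask(img,kind).astype(float)
    parts=SPOT if kind=='spot' else LAMP[:2]
    u,v=proj(c,[[*x0,20]])[0].astype(int); w=np.zeros_like(m); w[max(0,v-win):v+win,max(0,u-win):u+win]=1
    def cost(p):
        s=sil(c,*p,parts)
        if kind!='spot':
            sh=sil(c,*p,LAMP[2:]); s=np.where(sh>0.5,0,s); 
        return (w*abs(s-m)).sum()
    r=minimize(cost,x0,method='Nelder-Mead',options=dict(initial_simplex=np.array([x0,[x0[0]+15,x0[1]],[x0[0],x0[1]+15]]),xatol=.2,fatol=.2))
    return r.x,r.fun,(m*w).sum()
E
python3 - <<'E'
from h import *
C={n:viewer.camera_info(n) for n in("top","scene")}
I={n:cv2.imread(f"pics/{n}0.png") for n in C}
px=dict(top=dict(lamp=(213,193,36),spot=(349,207,0),box=(292,119,115),globe=(199,127,88),bulb=(240,284,90),mini=(382,115,87)),
 scene=dict(lamp=(350,228,36),spot=(212,230,0),box=(271,272,115),globe=(372,271,88),bulb=(314,143,90),mini=(170,293,87)))
for k in px['top']:
    print(k,*[back(C[n],px[n][k][:2],px[n][k][2]).round(0) for n in C])
for n in C:
    for k in('lamp','spot'):
        print(n,k,fit(C[n],I[n],k,back(C[n],px[n][k][:2],px[n][k][2])))
E
```

```text
lamp [609. 163.] [618. 166.]
spot [ 576. -151.] [ 582. -147.]
box [753. -19.] [753. -14.]
globe [747. 185.] [750. 189.]
bulb [407.  96.] [412. 102.]
mini [ 768. -218.] [ 772. -216.]
top lamp (array([611.93014109, 165.18840445]), np.float64(124.65882352941176), np.float64(886.0))
top spot (array([ 577.72700882, -149.96141494]), np.float64(121.47450980392158), np.float64(2272.0))
scene lamp (array([613.63094471, 166.72329048]), np.float64(151.7019607843137), np.float64(1267.0))
scene spot (array([ 580.56291434, -146.66255843]), np.float64(122.85882352941177), np.float64(2017.0))
```

```bash
python3 - <<'E'
from h import *
from scipy.spatial.transform import Rotation as R
s=ctrl.sense(); q=s['ee_rot']; R0=R.from_quat([*q[1:],q[0]])
print(R0.as_matrix().round(3))
d=np.array([-34,-314,0])/np.hypot(34,314)
for t in(35,40,45):
    t=np.radians(t); x=d*np.sin(t)+np.array([0,0,-np.cos(t)])
    for sg in(1,-1):
        y=sg*np.cross(d,[0,0,1]); T=np.c_[x,y,np.cross(x,y)]
        print(np.degrees(t),sg,(R.from_matrix(T)*R0.inv()).as_rotvec().round(3))
c=viewer.camera_info('wrist'); print('wristcam',(-c['R'].T@c['t']).round(),c['R'][2].round(2))
E
```

```text
[[-0.     0.236 -0.972]
 [ 0.001 -0.972 -0.236]
 [-1.    -0.001 -0.   ]]
35.0 1 [-0.471 -0.534 -1.849]
35.0 -1 [-0.489  0.428  1.185]
40.0 1 [-0.537 -0.61  -1.828]
40.0 -1 [-0.559  0.489  1.173]
45.0 1 [-0.603 -0.685 -1.804]
45.0 -1 [-0.628  0.55   1.159]
wristcam [ 202. -491.  374.] [-0.3  -0.07 -0.95]
```

>>> carry_out:
  targets:
    - {"x":0.05,"y":0.04,"z":0.02,"az":0.12,"hand":0.2}
    - {"x":0.1,"y":0.08,"z":0.03,"az":0.24,"hand":0.2}
    - {"x":0.15,"y":0.12,"z":0.05,"az":0.36,"hand":0.2}
    - {"x":0.2,"y":0.16,"z":0.06,"az":0.48,"hand":0.2}
    - {"x":0.24,"y":0.2,"z":0.06,"az":0.6,"hand":0.2}
  grip_force: 20

```text
invalid input at $.targets[0]: expected keys x, y, z, ax, ay, az, hand
```

>>> carry_out:
  targets:
    - {"x":0.05,"y":0.04,"z":0.02,"ax":0,"ay":0,"az":0.12,"hand":0.2}
    - {"x":0.1,"y":0.08,"z":0.03,"ax":0,"ay":0,"az":0.24,"hand":0.2}
    - {"x":0.15,"y":0.12,"z":0.05,"ax":0,"ay":0,"az":0.36,"hand":0.2}
    - {"x":0.2,"y":0.16,"z":0.06,"ax":0,"ay":0,"az":0.48,"hand":0.2}
    - {"x":0.24,"y":0.2,"z":0.06,"ax":0,"ay":0,"az":0.6,"hand":0.2}
  grip_force: 20

```text
time_s: 0.72
eef_pos: [359.7, -314.1, 254.6]
ee_rot: [0.289, 0.646, 0.288, -0.645]
force: [0.3, -1.2, -0.7]
grip_width: 0.598
```

>>> carry_out:
  targets:
    - {"x":0.02,"y":0.06,"z":0,"ax":0,"ay":0,"az":0.12,"hand":0.2}
    - {"x":0.04,"y":0.115,"z":0,"ax":0,"ay":0,"az":0.24,"hand":0.2}
    - {"x":0.06,"y":0.17,"z":0,"ax":0,"ay":0,"az":0.36,"hand":0.2}
    - {"x":0.07,"y":0.23,"z":0,"ax":0,"ay":0,"az":0.48,"hand":0.2}
    - {"x":0.08,"y":0.285,"z":0,"ax":0,"ay":0,"az":0.62,"hand":0.2}

```text
time_s: 1.35
eef_pos: [438.2, -28.3, 253.9]
ee_rot: [-0.472, -0.526, -0.472, 0.526]
force: [0.3, -0.5, -0.0]
grip_width: 0.601
```

>>> carry_out:
  targets:
    - {"x":-0.01,"y":0.06,"z":0,"ax":0,"ay":0,"az":0,"hand":0.2}
    - {"x":-0.02,"y":0.12,"z":0,"ax":0,"ay":0,"az":0,"hand":0.2}
    - {"x":-0.02,"y":0.18,"z":0,"ax":0,"ay":0,"az":0,"hand":0.2}
    - {"x":-0.02,"y":0.24,"z":0,"ax":0,"ay":0,"az":0,"hand":0.2}
    - {"x":-0.02,"y":0.3,"z":0,"ax":0,"ay":0,"az":0,"hand":0.2}

```text
time_s: 1.98
eef_pos: [417.8, 271.7, 253.9]
ee_rot: [-0.471, -0.527, -0.471, 0.527]
force: [1.2, -0.9, -0.2]
grip_width: 0.598
```

>>> carry_out:
  targets:
    - {"x":0,"y":0,"z":0,"ax":-0.174,"ay":0.019,"az":0,"hand":0.2}
    - {"x":0,"y":0,"z":0,"ax":-0.347,"ay":0.038,"az":0,"hand":0.2}
    - {"x":0,"y":0,"z":0,"ax":-0.52,"ay":0.057,"az":0,"hand":0.2}
    - {"x":0,"y":0,"z":0,"ax":-0.694,"ay":0.075,"az":0,"hand":0.2}
    - {"x":0.02,"y":0,"z":-0.02,"ax":-0.694,"ay":0.075,"az":0,"hand":0.2}

```text
time_s: 2.6
eef_pos: [437.7, 271.4, 232.4]
ee_rot: [-0.606, -0.314, -0.281, 0.675]
force: [-0.2, -0.4, 0.0]
grip_width: 0.599
```

>>> carry_out:
  targets:
    - {"x":0.04,"y":0,"z":-0.04,"ax":0,"ay":0,"az":0,"hand":0.2}
    - {"x":0.08,"y":0,"z":-0.08,"ax":0,"ay":0,"az":0,"hand":0.2}
    - {"x":0.12,"y":0,"z":-0.12,"ax":0,"ay":0,"az":0,"hand":0.2}
    - {"x":0.16,"y":0,"z":-0.14,"ax":0,"ay":0,"az":0,"hand":0.2}
    - {"x":0.185,"y":0,"z":-0.16,"ax":0,"ay":0,"az":0,"hand":0.2}

```text
time_s: 3.22
eef_pos: [624.4, 268.9, 72.2]
ee_rot: [-0.604, -0.316, -0.281, 0.676]
force: [0.3, 0.7, 0.9]
grip_width: 0.601
```

>>> carry_out:
  targets:
    - {"x":0,"y":0,"z":-0.02,"ax":0,"ay":0,"az":0,"hand":0.2}
    - {"x":0,"y":0,"z":-0.04,"ax":0,"ay":0,"az":0,"hand":0.2}
    - {"x":0,"y":0,"z":-0.05,"ax":0,"ay":0,"az":0,"hand":0.2}
    - {"x":0,"y":0,"z":-0.057,"ax":0,"ay":0,"az":0,"hand":0.2}
    - {"x":0,"y":0,"z":-0.057,"ax":0,"ay":0,"az":0,"hand":0.2}

```text
time_s: 3.85
eef_pos: [623.2, 269.8, 17.2]
ee_rot: [-0.605, -0.316, -0.281, 0.675]
force: [-0.3, -1.4, 0.2]
grip_width: 0.601
```

```bash
cat > look.py <<'E'
import sys; from h import *
i=sys.argv[1]; x0=np.array(eval(sys.argv[2]),float)
out=[]
for n in("top","scene"):
    c=viewer.camera_info(n); im=viewer.capture(n); f=fit(c,im,'lamp',x0); print(n,f)
    u,v=proj(c,[[*x0,60]])[0].astype(int); u=min(max(u,100),460); v=min(max(v,100),320)
    out.append(cv2.convertScaleAbs(cv2.resize(im[v-100:v+100,u-100:u+100],(400,400)),alpha=1.6))
cv2.imwrite(f"pics/{i}.png",np.hstack(out))
s=ctrl.sense(); print(s['time_s'],s['eef_pos'],s['force'])
E
python3 look.py a "(613,166)"
```

```text
top (array([612.24599417, 164.82831845]), np.float64(119.65098039215687), np.float64(889.0))
scene (array([612.31183815, 167.46776199]), np.float64(143.15686274509804), np.float64(1278.0))
3.95 [623.51559511 269.82756012  17.85078878] [-0.71458215  0.82457146 -0.31095838]
```

View pics/a.png

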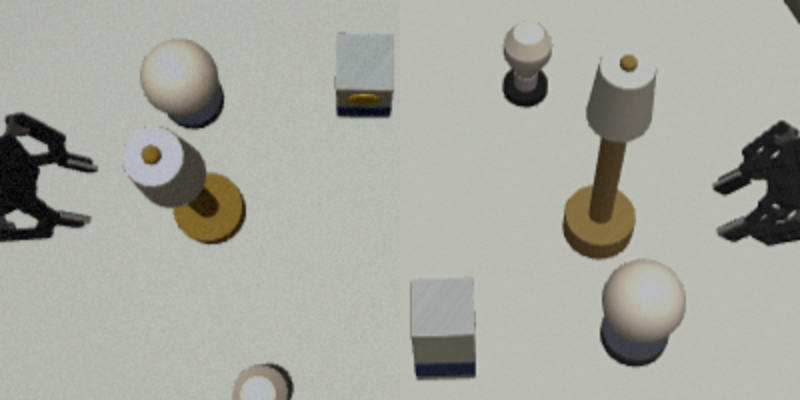

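>>> carry_out:
  targets:
    - {"x":-0.001,"y":-0.01,"z":-0.002,"ax":0,"ay":0,"az":0,"hand":0.2}
    - {"x":-0.002,"y":-0.02,"z":-0.004,"ax":0,"ay":0,"az":0,"hand":0.2}
    - {"x":-0.003,"y":-0.03,"z":-0.004,"ax":0,"ay":0,"az":0,"hand":0.2}
    - {"x":-0.004,"y":-0.037,"z":-0.004,"ax":0,"ay":0,"az":0,"hand":0.2}
    - {"x":-0.005,"y":-0.042,"z":-0.004,"ax":0,"ay":0,"az":0,"hand":0.2}

```text
time_s: 4.58
eef_pos: [618.4, 227.4, 13.5]
ee_rot: [-0.605, -0.316, -0.28, 0.675]
force: [-0.2, 1.1, -0.0]
grip_width: 0.604
```

>>> carry_out:
  targets:
    - {"x":0,"y":-0.003,"z":0,"ax":0,"ay":0,"az":0,"hand":0.2}
    - {"x":-0.001,"y":-0.006,"z":0,"ax":0,"ay":0,"az":0,"hand":0.2}
    - {"x":-0.001,"y":-0.009,"z":0,"ax":0,"ay":0,"az":0,"hand":0.2}
    - {"x":-0.001,"y":-0.012,"z":0,"ax":0,"ay":0,"az":0,"hand":0.2}
    - {"x":-0.002,"y":-0.015,"z":0,"ax":0,"ay":0,"az":0,"hand":0.2}

```text
time_s: 5.2
eef_pos: [616.3, 212.4, 13.0]
ee_rot: [-0.605, -0.316, -0.281, 0.675]
force: [-0.3, 0.2, -0.7]
grip_width: 0.599
```

```bash
python3 look.py b "(613,166)"
```

```text
top (array([611.99371341, 164.96405376]), np.float64(134.4), np.float64(895.0))
scene (array([612.4593811 , 167.59210205]), np.float64(142.92156862745097), np.float64(1278.0))
5.3 [616.25710042 212.35190871  13.09124858] [ 0.0683755  -0.65683057 -0.42462232]
```

View pics/b.png

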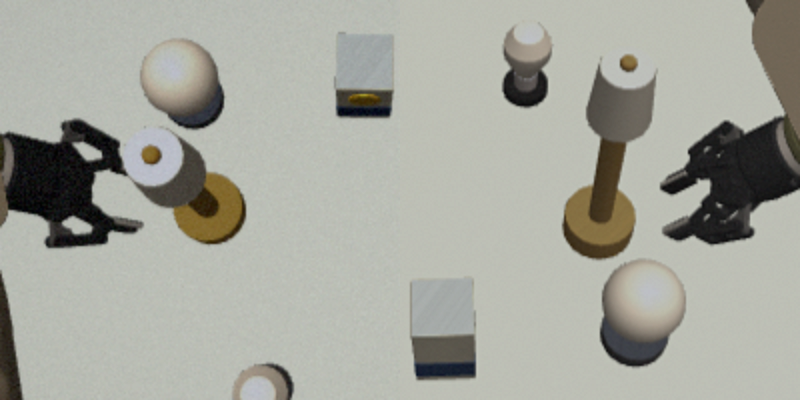

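```bash
python3 - <<'E'
from h import *
from scipy.optimize import least_squares
px={'top':(141,225),'scene':(663,187)}; L=[]
for n,(a,b) in px.items():
    c=viewer.camera_info(n); u,v=proj(c,[[613,166,60]])[0].astype(int); u=min(max(u,100),460); v=min(max(v,100),320)
    L.append((c,np.array([u-100+(a%400)/2 if n=='top' else u-100+(a-400)/2,v-100+b/2])))
r=least_squares(lambda X:np.concatenate([proj(c,[X])[0]-p for c,p in L]),[590,210,20]); print(r.x,r.fun)
E
```

```text
[589.39797705 238.74149321  43.73474435] [-0.88260944 -0.00234141 -0.88075406  0.17697806]
```

```bash
python3 - <<'E'
from h import *
from scipy.spatial.transform import Rotation as R
s=ctrl.sense(); q=s['ee_rot']; M=R.from_quat([*q[1:],q[0]]).as_matrix(); p=s['eef_pos']; out=[]
for n in('top','scene'):
    c=viewer.camera_info(n); im=viewer.capture(n); u,v=proj(c,[p])[0].astype(int)
    k=8; cr=cv2.convertScaleAbs(cv2.resize(im[v-35:v+35,u-25:u+25],None,fx=k,fy=k,interpolation=cv2.INTER_CUBIC),alpha=2.5)
    for b,col in((0,(0,0,255)),(13,(0,255,0)),(26,(255,0,0))):
        for w in(-27,27):
            z=proj(c,[p+M@np.array([-b,w,0])])[0]-[u-25,v-35]; cv2.circle(cr,tuple(np.int32((z+.5)*k)),4,col,-1)
    out.append(cr)
cv2.imwrite('pics/c.png',np.hstack(out))
E
```

```text
(no output)
```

View pics/c.png

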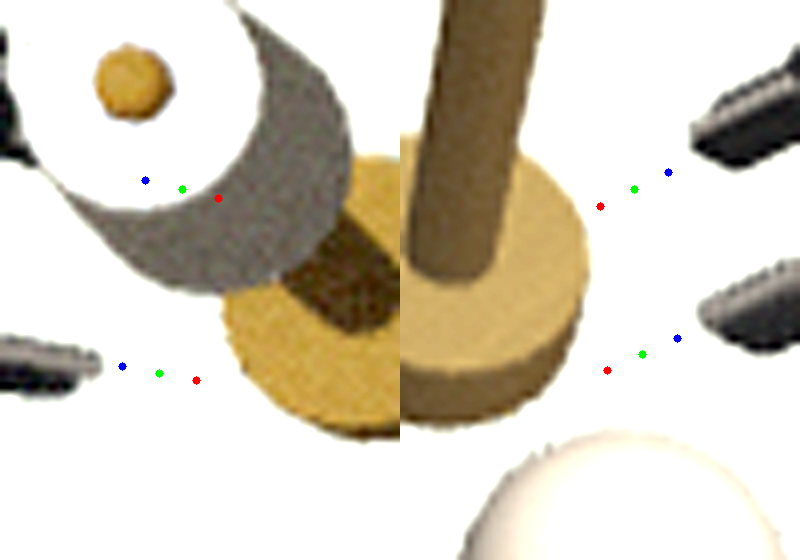

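>>> carry_out:
  targets:
    - {"x":0,"y":0,"z":-0.002,"ax":0,"ay":0,"az":0,"hand":0.2}
    - {"x":0,"y":0,"z":-0.004,"ax":0,"ay":0,"az":0,"hand":0.2}
    - {"x":0,"y":0,"z":-0.006,"ax":0,"ay":0,"az":0,"hand":0.2}
    - {"x":0,"y":0,"z":-0.008,"ax":0,"ay":0,"az":0,"hand":0.2}
    - {"x":0,"y":0,"z":-0.01,"ax":0,"ay":0,"az":0,"hand":0.2}

```text
time_s: 6.02
eef_pos: [616.3, 212.6, 2.9]
ee_rot: [-0.605, -0.316, -0.281, 0.675]
force: [-0.4, -0.3, 0.5]
grip_width: 0.602
```

>>> carry_out:
  targets:
    - {"x":0,"y":0,"z":-0.002,"ax":0,"ay":0,"az":0,"hand":0.2}
    - {"x":0,"y":0,"z":-0.004,"ax":0,"ay":0,"az":0,"hand":0.2}
    - {"x":0,"y":0,"z":-0.006,"ax":0,"ay":0,"az":0,"hand":0.2}
    - {"x":0,"y":0,"z":-0.008,"ax":0,"ay":0,"az":0,"hand":0.2}
    - {"x":0,"y":0,"z":-0.008,"ax":0,"ay":0,"az":0,"hand":0.2}

```text
time_s: 6.65
eef_pos: [616.2, 212.6, -5.1]
ee_rot: [-0.605, -0.316, -0.281, 0.675]
force: [0.1, 0.6, 0.0]
grip_width: 0.602
```

>>> carry_out:
  targets:
    - {"x":0,"y":0,"z":-0.002,"ax":0,"ay":0,"az":0,"hand":0.2}
    - {"x":0,"y":0,"z":-0.004,"ax":0,"ay":0,"az":0,"hand":0.2}
    - {"x":0,"y":0,"z":-0.005,"ax":0,"ay":0,"az":0,"hand":0.2}

```text
time_s: 7.02
eef_pos: [616.2, 212.6, -10.2]
ee_rot: [-0.605, -0.316, -0.281, 0.675]
force: [-0.3, -0.2, 0.4]
grip_width: 0.601
```

```bash
cat > tips.py <<'E'
import sys; from h import *
from scipy.spatial.transform import Rotation as R
s=ctrl.sense(); q=s['ee_rot']; M=R.from_quat([*q[1:],q[0]]).as_matrix(); p=s['eef_pos']; out=[]
for n in('top','scene'):
    c=viewer.camera_info(n); im=viewer.capture(n); u,v=proj(c,[p])[0].astype(int)
    k=6; u0,v0=u-33,v-48; cr=cv2.convertScaleAbs(cv2.resize(im[v0:v0+96,u0:u0+66],None,fx=k,fy=k,interpolation=cv2.INTER_CUBIC),alpha=2)
    for b,col in((20,(0,0,255)),(30,(0,255,0)),(40,(255,0,0))):
        for w in(-27,27):
            P=p+M@np.array([-b,w,0]); 
            for Q in (P,):
                z=proj(c,[Q])[0]-[u0,v0]; cv2.circle(cr,tuple(np.int32((z+.5)*k)),3,col,-1)
    out.append(cr); print(n,u0,v0,fit(c,im,'lamp',np.array(eval(sys.argv[2]),float)))
cv2.imwrite(f'pics/{sys.argv[1]}.png',np.hstack(out)); print(s['time_s'],p,s['force'])
E
python3 tips.py d "(613,166)"
```

```text
top 162 145 (array([611.93390059, 165.36265171]), np.float64(135.39607843137256), np.float64(901.0))
scene 334 188 (array([612.4593811 , 167.59210205]), np.float64(148.92156862745097), np.float64(1272.0))
7.025 [616.24041231 212.6017838  -10.16097695] [-0.27319194 -0.24899269  0.3707059 ]
```

View pics/d.png

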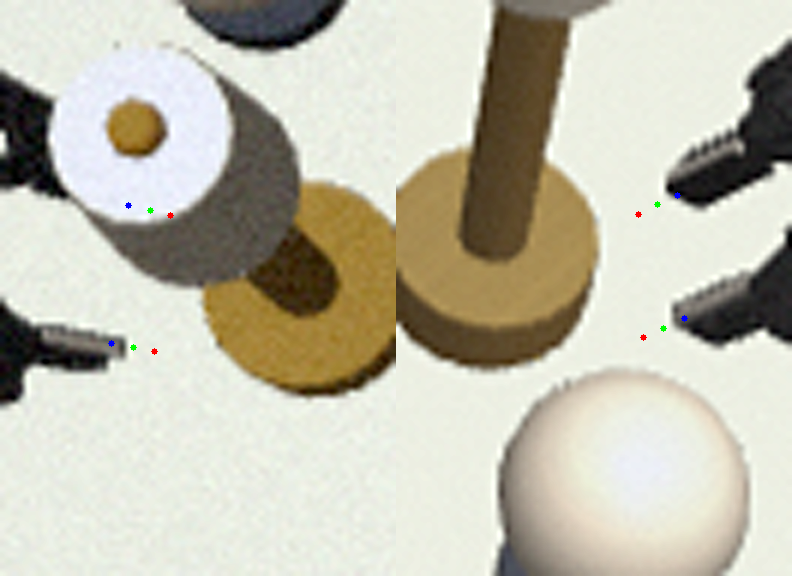

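>>> carry_out:
  targets:
    - {"x":0,"y":-0.003,"z":-0.002,"ax":0,"ay":0,"az":0,"hand":0.2}
    - {"x":-0.001,"y":-0.006,"z":-0.004,"ax":0,"ay":0,"az":0,"hand":0.2}
    - {"x":-0.001,"y":-0.009,"z":-0.004,"ax":0,"ay":0,"az":0,"hand":0.2}
    - {"x":-0.001,"y":-0.012,"z":-0.004,"ax":0,"ay":0,"az":0,"hand":0.2}
    - {"x":-0.002,"y":-0.015,"z":-0.004,"ax":0,"ay":0,"az":0,"hand":0.2}

```text
time_s: 7.75
eef_pos: [614.3, 197.4, -13.9]
ee_rot: [-0.605, -0.316, -0.28, 0.675]
force: [-0.0, 0.2, -0.1]
grip_width: 0.596
```

>>> carry_out:
  targets:
    - {"x":0,"y":-0.0025,"z":0,"ax":0,"ay":0,"az":0,"hand":0.2}
    - {"x":-0.0005,"y":-0.005,"z":0,"ax":0,"ay":0,"az":0,"hand":0.2}
    - {"x":-0.001,"y":-0.0075,"z":0,"ax":0,"ay":0,"az":0,"hand":0.2}
    - {"x":-0.001,"y":-0.01,"z":0,"ax":0,"ay":0,"az":0,"hand":0.2}
    - {"x":-0.0015,"y":-0.0125,"z":0,"ax":0,"ay":0,"az":0,"hand":0.2}

```text
time_s: 8.38
eef_pos: [612.8, 185.0, -13.9]
ee_rot: [-0.605, -0.316, -0.281, 0.675]
force: [-0.3, -0.1, -0.3]
grip_width: 0.603
```

>>> carry_out:
  targets:
    - {"x":0,"y":-0.0025,"z":0,"ax":0,"ay":0,"az":0,"hand":0.2}
    - {"x":-0.0005,"y":-0.005,"z":0,"ax":0,"ay":0,"az":0,"hand":0.2}
    - {"x":-0.001,"y":-0.0075,"z":0,"ax":0,"ay":0,"az":0,"hand":0.2}
    - {"x":-0.001,"y":-0.01,"z":0,"ax":0,"ay":0,"az":0,"hand":0.2}
    - {"x":-0.0015,"y":-0.0125,"z":0,"ax":0,"ay":0,"az":0,"hand":0.2}

```text
time_s: 9.0
eef_pos: [611.6, 172.7, -13.9]
ee_rot: [-0.605, -0.316, -0.281, 0.675]
force: [2.1, 2.6, 0.1]
grip_width: 0.602
```

```bash
python3 tips.py e "(613,164)"
```

```text
top 179 147 (array([610.61190146, 161.86449894]), np.float64(149.22745098039215), np.float64(920.0))
scene 317 188 (array([611.21851611, 163.08170462]), np.float64(149.32549019607842), np.float64(1267.0))
9.0 [611.56419399 172.73376484 -13.90481933] [2.05393225 2.55435806 0.05737929]
```

View pics/e.png

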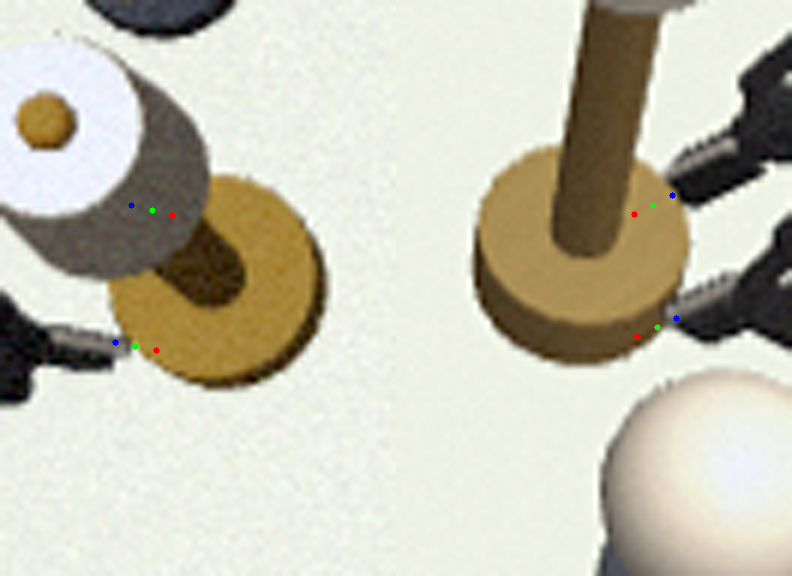

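>>> carry_out:
  targets:
    - {"x":-0.0005,"y":-0.004,"z":0,"ax":0,"ay":0,"az":0,"hand":0.2}
    - {"x":-0.001,"y":-0.009,"z":0,"ax":0,"ay":0,"az":0,"hand":0.2}
    - {"x":-0.0015,"y":-0.015,"z":0,"ax":0,"ay":0,"az":0,"hand":0.2}
    - {"x":-0.002,"y":-0.022,"z":0,"ax":0,"ay":0,"az":0,"hand":0.2}
    - {"x":-0.003,"y":-0.03,"z":0,"ax":0,"ay":0,"az":0,"hand":0.2}

```text
time_s: 9.72
eef_pos: [608.3, 142.1, -14.0]
ee_rot: [-0.605, -0.316, -0.281, 0.675]
force: [1.6, 4.0, 0.2]
grip_width: 0.599
```

>>> carry_out:
  targets:
    - {"x":-0.001,"y":-0.008,"z":0,"ax":0,"ay":0,"az":0,"hand":0.2}
    - {"x":-0.0016,"y":-0.016,"z":0,"ax":0,"ay":0,"az":0,"hand":0.2}
    - {"x":-0.0024,"y":-0.024,"z":0,"ax":0,"ay":0,"az":0,"hand":0.2}
    - {"x":-0.0032,"y":-0.032,"z":0,"ax":0,"ay":0,"az":0,"hand":0.2}
    - {"x":-0.004,"y":-0.04,"z":0,"ax":0,"ay":0,"az":0,"hand":0.2}

```text
time_s: 10.35
eef_pos: [604.2, 102.1, -13.9]
ee_rot: [-0.605, -0.316, -0.281, 0.675]
force: [0.5, 2.8, 0.3]
grip_width: 0.604
```

```bash
python3 look.py f "(603,93)"
```

```text
top (array([603.25642276,  90.68975973]), np.float64(158.7098039215686), np.float64(780.0))
scene (array([604.18927002,  91.87756348]), np.float64(141.73725490196077), np.float64(1252.0))
10.45 [604.13358733 101.46892887 -13.8744149 ] [ 1.28496829  1.11702272 -0.27346687]
```

View pics/f.png

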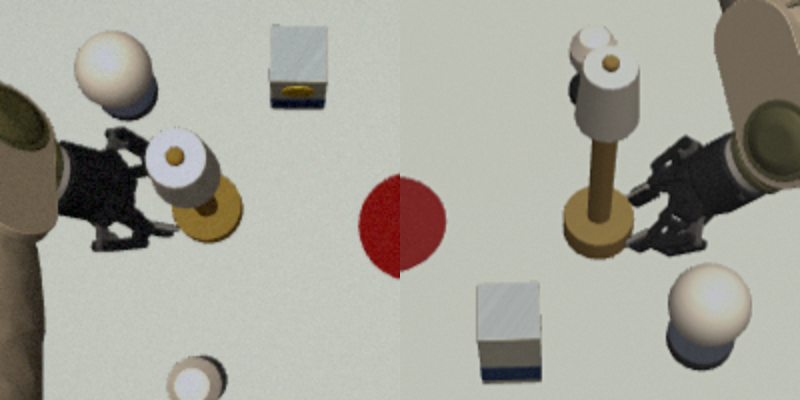

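>>> carry_out:
  targets:
    - {"x":-0.0005,"y":-0.005,"z":0,"ax":0,"ay":0,"az":0,"hand":0.2}
    - {"x":-0.001,"y":-0.011,"z":0,"ax":0,"ay":0,"az":0,"hand":0.2}
    - {"x":-0.002,"y":-0.019,"z":0,"ax":0,"ay":0,"az":0,"hand":0.2}
    - {"x":-0.003,"y":-0.027,"z":0,"ax":0,"ay":0,"az":0,"hand":0.2}
    - {"x":-0.0035,"y":-0.035,"z":0,"ax":0,"ay":0,"az":0,"hand":0.2}

```text
time_s: 11.08
eef_pos: [600.7, 67.0, -13.9]
ee_rot: [-0.605, -0.316, -0.281, 0.675]
force: [0.0, 3.8, 0.3]
grip_width: 0.597
```

>>> carry_out:
  targets:
    - {"x":-0.001,"y":-0.008,"z":0,"ax":0,"ay":0,"az":0,"hand":0.2}
    - {"x":-0.0016,"y":-0.016,"z":0,"ax":0,"ay":0,"az":0,"hand":0.2}
    - {"x":-0.0024,"y":-0.024,"z":0,"ax":0,"ay":0,"az":0,"hand":0.2}
    - {"x":-0.0032,"y":-0.032,"z":0,"ax":0,"ay":0,"az":0,"hand":0.2}
    - {"x":-0.004,"y":-0.04,"z":0,"ax":0,"ay":0,"az":0,"hand":0.2}

```text
time_s: 11.7
eef_pos: [596.7, 27.1, -14.0]
ee_rot: [-0.605, -0.316, -0.281, 0.675]
force: [0.4, 4.1, 0.1]
grip_width: 0.604
```

```bash
python3 look.py g "(596,16)"; python3 - <<'E'
from h import *
a=[cv2.resize(viewer.capture(n),(400,300)) for n in('top','scene')]
cv2.imwrite('pics/g2.png',cv2.convertScaleAbs(np.hstack(a),alpha=1.6))
E
```

```text
top (array([595.65830982,  15.70722526]), np.float64(125.35294117647058), np.float64(628.0))
scene (array([596.88468194,  16.65247774]), np.float64(142.75686274509803), np.float64(1244.0))
11.8 [596.57211836  26.48167057 -13.87738223] [ 0.18790566 -0.31869134  0.94664522]
```

View pics/g2.png

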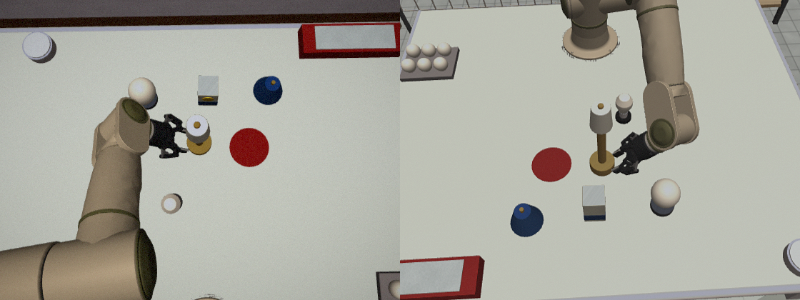

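>>> carry_out:
  targets:
    - {"x":-0.0005,"y":-0.005,"z":0,"ax":0,"ay":0,"az":0,"hand":0.2}
    - {"x":-0.001,"y":-0.011,"z":0,"ax":0,"ay":0,"az":0,"hand":0.2}
    - {"x":-0.002,"y":-0.019,"z":0,"ax":0,"ay":0,"az":0,"hand":0.2}
    - {"x":-0.003,"y":-0.027,"z":0,"ax":0,"ay":0,"az":0,"hand":0.2}
    - {"x":-0.0035,"y":-0.035,"z":0,"ax":0,"ay":0,"az":0,"hand":0.2}

```text
time_s: 12.52
eef_pos: [593.1, -8.0, -14.0]
ee_rot: [-0.604, -0.316, -0.281, 0.675]
force: [0.1, 3.1, 0.3]
grip_width: 0.6
```

>>> carry_out:
  targets:
    - {"x":-0.001,"y":-0.008,"z":0,"ax":0,"ay":0,"az":0,"hand":0.2}
    - {"x":-0.0016,"y":-0.016,"z":0,"ax":0,"ay":0,"az":0,"hand":0.2}
    - {"x":-0.0024,"y":-0.024,"z":0,"ax":0,"ay":0,"az":0,"hand":0.2}
    - {"x":-0.0032,"y":-0.032,"z":0,"ax":0,"ay":0,"az":0,"hand":0.2}
    - {"x":-0.004,"y":-0.04,"z":0,"ax":0,"ay":0,"az":0,"hand":0.2}

```text
time_s: 13.15
eef_pos: [589.2, -47.9, -14.0]
ee_rot: [-0.605, -0.316, -0.281, 0.675]
force: [0.4, 3.7, 0.4]
grip_width: 0.599
```

>>> carry_out:
  targets:
    - {"x":-0.001,"y":-0.008,"z":0,"ax":0,"ay":0,"az":0,"hand":0.2}
    - {"x":-0.0016,"y":-0.016,"z":0,"ax":0,"ay":0,"az":0,"hand":0.2}
    - {"x":-0.0024,"y":-0.024,"z":0,"ax":0,"ay":0,"az":0,"hand":0.2}
    - {"x":-0.0032,"y":-0.032,"z":0,"ax":0,"ay":0,"az":0,"hand":0.2}
    - {"x":-0.004,"y":-0.04,"z":0,"ax":0,"ay":0,"az":0,"hand":0.2}

```text
time_s: 13.78
eef_pos: [585.2, -87.9, -14.0]
ee_rot: [-0.605, -0.316, -0.281, 0.675]
force: [0.0, 4.1, -0.6]
grip_width: 0.6
```

```bash
python3 look.py i "(584,-99)"
```

```text
top (array([ 583.52848742, -101.2516358 ]), np.float64(126.91372549019609), np.float64(721.0))
scene (array([585.26703575, -98.30770298]), np.float64(147.11764705882354), np.float64(1250.0))
13.875 [585.09225146 -88.44991604 -13.84698292] [ 0.10288279 -0.08845793  0.49300944]
```

>>> carry_out:
  targets:
    - {"x":-0.0005,"y":-0.004,"z":0,"ax":0,"ay":0,"az":0,"hand":0.2}
    - {"x":-0.001,"y":-0.009,"z":0,"ax":0,"ay":0,"az":0,"hand":0.2}
    - {"x":-0.002,"y":-0.015,"z":0,"ax":0,"ay":0,"az":0,"hand":0.2}
    - {"x":-0.0025,"y":-0.022,"z":0,"ax":0,"ay":0,"az":0,"hand":0.2}
    - {"x":-0.003,"y":-0.029,"z":0,"ax":0,"ay":0,"az":0,"hand":0.2}

```text
time_s: 14.5
eef_pos: [582.2, -116.9, -13.9]
ee_rot: [-0.605, -0.316, -0.281, 0.675]
force: [-0.5, 3.7, 0.5]
grip_width: 0.597
```

>>> carry_out:
  targets:
    - {"x":-0.001,"y":-0.006,"z":0,"ax":0,"ay":0,"az":0,"hand":0.2}
    - {"x":-0.0012,"y":-0.011,"z":0,"ax":0,"ay":0,"az":0,"hand":0.2}
    - {"x":-0.0016,"y":-0.015,"z":0,"ax":0,"ay":0,"az":0,"hand":0.2}
    - {"x":-0.002,"y":-0.018,"z":0,"ax":0,"ay":0,"az":0,"hand":0.2}
    - {"x":-0.002,"y":-0.02,"z":0,"ax":0,"ay":0,"az":0,"hand":0.2}

```text
time_s: 15.12
eef_pos: [580.2, -136.5, -14.0]
ee_rot: [-0.605, -0.316, -0.281, 0.675]
force: [-0.1, 3.5, 0.6]
grip_width: 0.601
```

```bash
python3 look.py j "(579,-148)"
```

```text
top (array([ 578.34453271, -149.83333948]), np.float64(158.03529411764706), np.float64(852.0))
scene (array([ 580.02307945, -145.35037982]), np.float64(127.10588235294118), np.float64(1284.0))
15.225 [ 580.20610968 -136.57387825  -13.98093836] [0.61381336 1.96116524 1.1794389 ]
```

View pics/j.png

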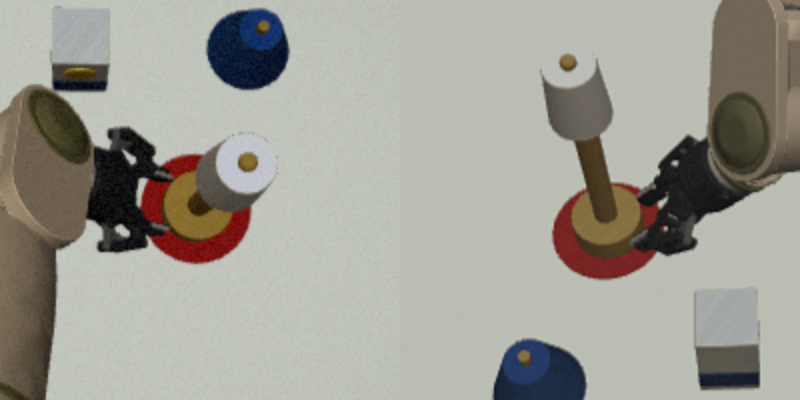

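>>> carry_out:
  targets:
    - {"x":0.0005,"y":0.004,"z":0,"ax":0,"ay":0,"az":0,"hand":0.2}
    - {"x":0.001,"y":0.012,"z":0,"ax":0,"ay":0,"az":0,"hand":0.2}
    - {"x":0.002,"y":0.025,"z":0,"ax":0,"ay":0,"az":0,"hand":0.2}
    - {"x":0.004,"y":0.04,"z":0,"ax":0,"ay":0,"az":0,"hand":0.2}
    - {"x":0.005,"y":0.055,"z":0.01,"ax":0,"ay":0,"az":0,"hand":0.2}

```text
time_s: 15.85
eef_pos: [585.0, -80.0, -4.2]
ee_rot: [-0.605, -0.316, -0.281, 0.675]
force: [0.2, -1.0, 1.2]
grip_width: 0.605
```

>>> carry_out:
  targets:
    - {"x":0,"y":0.01,"z":0.02,"ax":0,"ay":0,"az":0,"hand":0.2}
    - {"x":0,"y":0.02,"z":0.04,"ax":0,"ay":0,"az":0,"hand":0.2}
    - {"x":0,"y":0.03,"z":0.06,"ax":0,"ay":0,"az":0,"hand":0.2}
    - {"x":0,"y":0.04,"z":0.08,"ax":0,"ay":0,"az":0,"hand":0.2}
    - {"x":0,"y":0.04,"z":0.08,"ax":0,"ay":0,"az":0,"hand":0.2}

```text
time_s: 16.48
eef_pos: [586.3, -40.6, 78.6]
ee_rot: [-0.606, -0.317, -0.279, 0.674]
force: [0.2, -0.2, 0.6]
grip_width: 0.597
```

```bash
python3 look.py k "(579,-148)"; python3 - <<'E'
from h import *
a=[]
for n in('top','scene'):
    c=viewer.camera_info(n); im=viewer.capture(n)
    print(n,'ball predicted',proj(c,[[579,-148,303]])[0].round(1))
    im=cv2.convertScaleAbs(im,alpha=1.6)
    old=cv2.convertScaleAbs(cv2.imread(f'pics/{n}0.png'),alpha=1.6)
    b=old.copy(); 
    for P,r in(((753,-17),40),((748,187),40),((410,99),40),((770,-217),45)):
        u,v=proj(c,[[*P,45]])[0].astype(int)
        A=im[v-28:v+28,u-28:u+28].astype(np.float32).mean(2);B=old[v-28:v+28,u-28:u+28].astype(np.float32).mean(2)
        print('  shift px',np.round(cv2.phaseCorrelate(B,A,cv2.createHanningWindow((56,56),cv2.CV_32F)),2))
    a.append(cv2.resize(im,(400,300)))
cv2.imwrite('pics/k2.png',np.hstack(a))
E
```

```text
top (array([ 578.65396162, -150.17721768]), np.float64(99.4078431372549), np.float64(809.0))
scene (array([ 579.97719127, -145.3551802 ]), np.float64(102.16470588235293), np.float64(1310.0))
16.575 [585.17210336 -41.3897087   76.15380075] [ 0.55155045  0.29383786 -0.42474251]
top ball predicted [374.5 182.5]Traceback (most recent call last):
  File "<stdin>", line 12, in <module>
    return _wrapfunc(a, 'round', decimals=decimals, out=out)
    return _wrapit(obj, method, *args, **kwds)
    conv = _array_converter(obj)
ValueError: setting an array element with a sequence. The requested array has an inhomogeneous shape after 1 dimensions. The detected shape was (2,) + inhomogeneous part.
```

```bash
python3 - <<'E'
from h import *
a=[]
for n in('top','scene'):
    c=viewer.camera_info(n); im=viewer.capture(n)
    print(n,'ball predicted',proj(c,[[579,-148,303]])[0].round(1),'spot',fit(c,im,'spot',np.array([579.,-148]))[0] if 0 else '')
    im=cv2.convertScaleAbs(im,alpha=1.6); old=cv2.convertScaleAbs(cv2.imread(f'pics/{n}0.png'),alpha=1.6)
    for k,P in dict(box=(753,-17),globe=(748,187),bulb=(410,99),mini=(770,-217)).items():
        u,v=proj(c,[[*P,45]])[0].astype(int)
        A,B=[x[v-28:v+28,u-28:u+28].astype(np.float32).mean(2) for x in(im,old)]
        s,r=cv2.phaseCorrelate(B,A,cv2.createHanningWindow((56,56),cv2.CV_32F)); print('  ',k,np.round(s,2),round(r,2))
    a.append(cv2.resize(im,(400,300)))
cv2.imwrite('pics/k2.png',np.hstack(a))
E
```

```text
top ball predicted [374.5 182.5] spot 
   box [0.04 0.15] 0.99
   globe [0.12 0.21] 0.41
   bulb [ 0.1  -0.04] 0.9
   mini [0.06 0.04] 1.0
scene ball predicted [190.6 145.7] spot 
   box [-0.07  0.  ] 0.99
   globe [ 0.01 -0.01] 1.02
   bulb [-0.11 -0.27] 0.47
   mini [0.01 0.05] 0.97
```

View pics/k2.png

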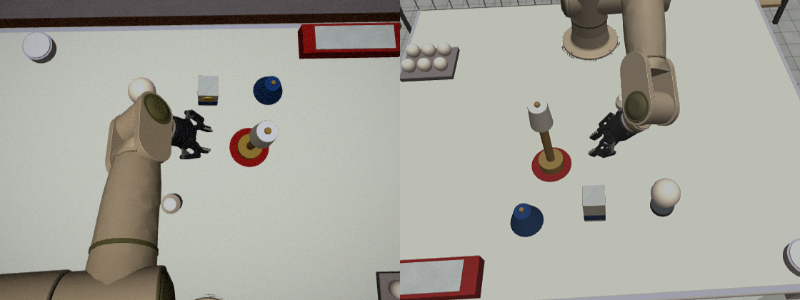

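```bash
python3 -c "
from rig import finish_job; print(finish_job())"
```

```text
the job is handed in; nothing more can be done
None
```

The lamp stands on the red sticker and the job is handed in; the hand-in reports no verdict. I pushed it about 316 mm with the half-open fingers cradling its foot, the tool tilted 40°. Then I drew the fingers straight back and up, clear of everything, at about 17 s of the 59 s allowed.

- **Lamp position:** my last fits put the axis at (578.7, −150.2) from the top camera and (580.0, −145.4) from the scene camera. The sticker's centre is at about (579, −148), so the error is within about 3 mm against the 27 mm allowed. The two cameras disagree by about 5 mm in y.
- **Upright:** the ball on top appears within about 3 px of where an upright lamp would show it.
- **Push force:** the tool read at most about 4 N at the ends of the moves.
- **Other goods:** all four match their start images to within 0.3 px, under 1 mm. Two of those matches were weak because the arm partly hid the item: the globe lamp from the top and the spare bulb from the scene camera. Each was clear in its other view.
- **Disagreement with the description:** the visible fingertips sat about 35 mm behind the stated tool point. I set the push height from the pictures instead, which meant commanding the tool point to z = −14 mm, and nothing touched the counter.

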